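# Find the solid bar-end weight by feel and hand it over

### The arm

A 6-joint arm with a two-finger parallel gripper is mounted at the origin on the work surface. World frame = base frame: x ahead of the robot, y to its left, z up, the work surface at z = 0. Lengths are in m, angles in rad, forces in N, time in s.
With the tool pointing down it reaches from about 0.35 to 0.775 m from the base axis. Payload 7.3 kg.
Tool frame: the origin (TCP) lies at the very end of the fingers, on their centre line; the grasp point (between the pads) lies 19 mm behind it; z points along the fingers, x is the direction in which the jaws open and shut, and the axes are right-handed (so a half turn about z gives the same grasp; the last joint's range is limited). The gripper opens to 92 mm and grips with 3 to 60 N. Pads are 19 mm wide; open, the fingers measure 130 mm over their backs; the gripper's body (75 mm by 190 mm) begins 47 mm behind the grasp point.
Start: joints at [1.003, 0.342, 1.524, -0, 1.275, -0.146], TCP at [0.215, 0.479, 0.227] pointing down, gripper open.
Joint ranges: [-2.53, 2.53], [-0.77, 2.02], [0.04, 2.7], [-1, 4.14], [0.28, 2.66], [-3.11, 3.11]. Speed limits (rad/s): [2.57, 2.57, 3.14, 3.14, 3.14, 3.14].

### API

Orientations are given as [roll, pitch, yaw] about the fixed x, y, z axes, in that order (R = Rz(yaw) Ry(pitch) Rx(roll)).
In Python, from cell import robot, read_camera, nets gives the robot as it stands. The module is installed in compiled form; this text tells all that it offers.
- The arm moves only by the tool carry_out, never from a script. Its arguments are lists of equal length, an entry for each row: "translation": the shift along the tool's x, y, z in m, a list of three; "turn": the turn, a rotation vector about the tool's x, y, z in rad, a list of three; "gripper": the gripper's target within -1 to 1 (shut at 1, half-way at 0, fully open at -1). A call has 1 to 10 rows; each row shifts and turns the commanded pose from where the row before left it, along the tool's axes as they then stand; what a row does not reach is not made up. A row lasts 1/10 s, in which the tool goes at most 50 mm and 8.59 degrees, less where a joint would pass 70% of its speed; a pose out of reach is approached as far as the arm can. A call with a gripper value outside its range is refused whole. The fingers move at their own pace and stop on an object; "squeeze" is the grip in N (left out, the last holds). Time passes only in rows, so rows that do not move let the fingers close. It gives the time, the measured TCP pose, the force and the opening at its end, in the units of the state.
- robot.observe(): the state, without advancing time (a new reading comes with each control period).
- read_camera(name): name is "side" or "top"; returns a dict with "img" (480x640x3 uint8, red, green, blue), "fx", "fy", "cx", "cy" (pixels), "world_from_camera" (4x4, takes a point from camera to world coordinates). Camera axes: x right, y down, z forward; pixel columns grow to the right and rows downward; lengths in m; the calibration is good to about 2 mm. A picture is of the moment at which its call begins. There is no depth.
- robot.hand_in(): hands the job in, once; it reports no verdict.
Trained networks look in a picture, given as the dict that the camera call returned (one of the last four; its "shot" number tells which), for a name from the list of things; names that differ only in an ending like _2 or _b are one class to them, and where a whole thing is asked for, a point or a joint stands for the part that bears it (a point fixed in the world has none). Each returns a list of dicts, best first, with "score" (0 to 1); they miss things now and then, are a little off and sometimes report something else, mostly with a low value. They report only what shows in the picture. A call takes as long as a camera call. They do not tell look-alikes from the thing itself.
- nets.regions_of(picture, name): "region" (480x640 bool, what is visible of it) and "pixel" ([column, row] in pixels, amid what is visible of it).
- nets.tip_of(picture, name): "pixel" ([column, row] in pixels: a listed point, or the origin of a listed thing).
The state is a dict: "time": time; "qpos": joint angles; "qvel": joint speeds; "joint_efforts": joint torques, N m; "tool_pos": TCP position; "tool_rot": TCP orientation; "contact_force": force on the tool from outside, world axes, zero at the start; "torque": the same for the moment, N m; "opening": finger opening in m.
Only numpy, scipy, OpenCV 4.12 (cv2) and the standard library are available. Lean on these libraries where they do the work, as an engineer would, in place of code of your own. Each camera call takes 0.05 s, during which the arm holds its last target. There are 200 camera calls.

### The job

Lift the case's lid gently until it rests open against its stop, then lift the two bar-end weights up out of the case one after the other to feel which is heavier. The lighter one ends standing upright in the case again, set down, not dropped; finish while holding the heavier one still and upright in the gripper, about 15 cm above the bench over the middle of the round dish, and do not let go. Leave the other things on the bench alone.

Things in the scene. Friction and masses are not known exactly. Their poses are not given: they have to be found in the camera images.
- case: fixed green sheet-steel parts case on the bench, an open box 190 mm (its x) by 240 mm (its y) and 62 mm high, walls 5 mm, inner floor (rubber mat) 7 mm above the bench. Origin: centre of its underside. Its +x side carries the lid's hinge; the lid's handle is on the -x side. It stands with +x roughly to the robot's left (world +y), turned by up to 0.25 rad.
- lid (a joint): angle of the green lid (4 mm sheet, 190 x 240 mm, 0.3 kg) in rad: 0 shut, growing as its handle edge swings up and over; the stop is at 1.85 (leaning back past upright). The hinge is stiff: the lid stays where it is left; moving it takes about 4 to 5 N at the handle when shut, 2 to 3 N near upright.
- lid_handle (a point): middle of the round steel bar of the lid's handle; the bar is 11 mm thick, 110 mm long, parallel to the hinge, 35 mm above the lid's upper face and 30 mm in from its free edge, carried by two 8 mm legs 85 mm apart. The point turns with the lid; shut, it lies 101 mm above the bench.
- lid_hinge (a point): middle of the lid's hinge line, on the top of the case's +x wall 62 mm above the bench and 95 mm from the case's centre; the hinge line runs along the case's y axis. The handle bar is 160 mm from it along the lid and 39 mm out from the lid's underside.
- weight_a: a machined steel bar-end weight standing upright in the case: a plain cylinder 34 mm in diameter and 48 mm tall with a shallow groove near its top; the two look exactly alike. One is solid and one is drilled out inside: between 0.15 and 0.46 kg each, the heavier by at least 80 g; which is which cannot be seen. Origin: centre of its underside, z axis up. Yaw means nothing.
- weight_b: the other machined steel bar-end weight standing upright in the case: a plain cylinder 34 mm in diameter and 48 mm tall with a shallow groove near its top; the two look exactly alike. One is solid and one is drilled out inside: between 0.15 and 0.46 kg each, the heavier by at least 80 g; which is which cannot be seen. Origin: centre of its underside, z axis up. Yaw means nothing.
- dish: fixed round steel parts dish on the bench, 120 mm across, 20 mm high, empty. Origin: centre of its underside, on the bench.
- spanner: bystander: steel spanner, 180 mm long, lying on the bench to the right. Origin: centre of its underside. Leave alone.
- spray: bystander: upright spray can, 54 mm in diameter, 150 mm high, to the left. Origin: centre of its underside. Leave alone.
- bearing: bystander: steel bearing ring, 62 mm across, 16 mm high, to the near right. Origin: centre of its underside. Leave alone.
Mind the look-alikes: they are no part of the job. Leave any orange or yellow look-alike of the dish alone.

How it is judged:
On the way, in this order (a step that is already met when the one before it is completed fails the run):
1. the lid is open against its stop (value of joint lid above 1.78 rad), for 0.3 s.
2. the lighter weight is lifted out in the gripper while the heavier stands in the case (an earlier lift of the heavier does no harm) (((height (world z) of weight_a above 0.045 m and contact force between the fingers and weight_a above 0.5 N and contact force between weight_b and case above 0.8 N and contact force between weight_b and case above 2.7 N) or (height (world z) of weight_b above 0.045 m and contact force between the fingers and weight_b above 0.5 N and contact force between weight_a and case above 0.8 N and contact force between weight_a and case above 2.7 N))), for 0.2 s.
3. the heavier weight is lifted out in the gripper while the lighter stands in the case (((height (world z) of weight_a above 0.045 m and contact force between the fingers and weight_a above 0.5 N and contact force between weight_b and case between 0.8 and 2.7 N) or (height (world z) of weight_b above 0.045 m and contact force between the fingers and weight_b above 0.5 N and contact force between weight_a and case between 0.8 and 2.7 N))), for 0.2 s.
At the end, for the whole second after the job is handed in: Lid within 0.07 rad of its stop; lighter weight upright (0.1 rad) on the case floor, at rest, untouched; heavier gripped, still (under 0.03 m/s), upright within 0.2 rad, underside 90-220 mm above the bench and within 40 mm of the dish centre from above, touching neither dish nor case (value of joint lid above 1.78 rad and ((height (world z) of weight_a between 0.09 and 0.22 m and horizontal distance between weight_a and dish below 0.04 m and angle between weight_a's own z axis and vertical below 0.2 rad and linear speed of each of weight_a, weight_b below 0.03 m/s and contact force between the fingers and weight_a above 1 N and contact force between weight_a and dish below 0.1 N and contact force between weight_a and case below 0.1 N and contact force between weight_b and case between 0.8 and 2.7 N and height (world z) of weight_b below 0.016 m and angle between weight_b's own z axis and vertical below 0.1 rad and contact force between each of the arm, the fingers and weight_b below 0.1 N and x of weight_b in the frame of case between -0.09 and 0.09 m and y of weight_b in the frame of case between -0.115 and 0.115 m) or (height (world z) of weight_b between 0.09 and 0.22 m and horizontal distance between weight_b and dish below 0.04 m and angle between weight_b's own z axis and vertical below 0.2 rad and linear speed of each of weight_b, weight_a below 0.03 m/s and contact force between the fingers and weight_b above 1 N and contact force between weight_b and dish below 0.1 N and contact force between weight_b and case below 0.1 N and contact force between weight_a and case between 0.8 and 2.7 N and height (world z) of weight_a below 0.016 m and angle between weight_a's own z axis and vertical below 0.1 rad and contact force between each of the arm, the fingers and weight_a below 0.1 N and x of weight_a in the frame of case between -0.09 and 0.09 m and y of weight_a in the frame of case between -0.115 and 0.115 m))); the arm keeps its last pose, push and grip.
It fails at once if the lid is slammed against its stop (over 1.2 rad/s in the last 0.35 rad) or flung or dropped (over 2.5 rad/s) ((value of joint lid above 1.5 rad and velocity of joint lid above 1.2 rad/s) or velocity of joint lid above 2.5 rad/s or velocity of joint lid below -2.5 rad/s).
It fails at once if a weight is dropped (over 0.5 m/s close to the bench) ((height (world z) of weight_a below 0.05 m and linear speed of weight_a above 0.5 m/s) or (height (world z) of weight_b below 0.05 m and linear speed of weight_b above 0.5 m/s)).
It fails at once if a bystander is moved by more than 30 mm (distance of any of spanner, spray, bearing from where it was at the start of the episode above 0.03 m).
It also fails if it takes over 72 s, if anything falls off the work surface, if the arm or the gripper's body presses on something with over 40 N, if the wrist force passes 120 N, or if a joint passes its speed limit or range.

## Working session

There is one attempt and no reset: what is moved stays moved. The work goes in short steps, Python scripts to look and compute and a tool call to move; the robot and the scene stay as the last step left them, time stands still between calls to the robot, and variables do not carry over. Pictures are saved under pics/ and viewed, about 8 in all and at most 12, crops included, and the job is handed in when it is done.

Besides the shell and the picture viewer there is one more tool, called after "Call:" in YAML: its name, and indented under it one key for each argument. carry_out: Moves the arm, as the interface text tells. Its arguments: {"type":"object","properties":{"translation":{"type":"array","items":{"type":"array","items":{"type":"number"}}},"turn":{"type":"array","items":{"type":"array","items":{"type":"number"}}},"gripper":{"type":"array","items":{"type":"number"}},"squeeze":{"type":"number"}},"required":["translation","turn","gripper"]}

```bash
mkdir -p pics
cat > h.py <<'E'
import numpy as np, cv2
from cell import robot, read_camera, nets
def ray(c,px):
    T=np.array(c["world_from_camera"]); d=T[:3,:3]@np.array([(px[0]-c["cx"])/c["fx"],(px[1]-c["cy"])/c["fy"],1]); return T[:3,3],d/np.linalg.norm(d)
def onz(c,px,z):
    o,d=ray(c,px); return o+d*(z-o[2])/d[2]
def tri(c1,p1,c2,p2):
    o1,d1=ray(c1,p1);o2,d2=ray(c2,p2)
    s=np.linalg.lstsq(np.c_[d1,-d2],o2-o1,rcond=None)[0]
    a=o1+d1*s[0];b=o2+d2*s[1]; return (a+b)/2,np.linalg.norm(a-b)
def proj(c,P):
    T=np.linalg.inv(np.array(c["world_from_camera"])); q=T[:3,:3]@np.array(P)+T[:3,3]; return np.array([c["fx"]*q[0]/q[2]+c["cx"],c["fy"]*q[1]/q[2]+c["cy"]])
def save(c,n): cv2.imwrite("pics/"+n,c["img"][:,:,::-1])
E
python3 - <<'E'
from h import *
np.set_printoptions(precision=3,suppress=True)
C={n:read_camera(n) for n in("top","side")}
for n,c in C.items():
    save(c,n+"0.png")
    for t in ["lid_handle","lid_hinge","case","dish","weight_a","spanner","spray","bearing"]:
        print(n,t,[(np.round(r["pixel"],1).tolist(),round(r["score"],2)) for r in nets.tip_of(c,t)][:4])
    print(c["fx"],np.array(c["world_from_camera"]))
s=robot.observe(); print(s)
E
```

```text
top lid_handle [([332.8, 219.4], 0.9)]
top lid_hinge [([259.5, 208.1], 0.63)]
top case [([306.1, 214.6], 0.87), ([428.9, 231.2], 0.72)]
top dish [([499.7, 225.4], 0.61), ([427.1, 233.6], 0.6)]
top weight_a []
top spanner [([512.6, 153.1], 0.68)]
top spray [([136.1, 274.8], 0.98)]
top bearing [([507.4, 286.9], 0.67)]
591.9853866710696 [[ 0.017 -1.     0.022  0.481]
 [-1.    -0.017 -0.004  0.021]
 [ 0.005 -0.022 -1.     1.389]
 [ 0.     0.     0.     1.   ]]
side lid_handle [([346.6, 233.6], 0.7)]
side lid_hinge [([344.5, 217.7], 0.56)]
side case [([348.7, 253.0], 0.69), ([288.3, 185.9], 0.65), ([372.0, 260.6], 0.22)]
side dish [([429.5, 311.4], 0.92), ([349.8, 333.8], 0.83), ([369.2, 394.6], 0.65)]
side weight_a [([371.0, 264.7], 0.62), ([323.4, 261.4], 0.51)]
side spanner [([455.1, 391.8], 0.63)]
side spray [([287.4, 187.6], 0.73)]
side bearing [([454.0, 390.8], 0.69), ([300.5, 405.9], 0.58)]
542.0027203611542 [[ 0.994 -0.07   0.085  0.395]
 [-0.109 -0.575  0.81  -1.068]
 [-0.008 -0.815 -0.58   0.871]
 [ 0.     0.     0.     1.   ]]
{'time': 0.9, 'qpos': array([ 1.003,  0.342,  1.524,  0.   ,  1.275, -0.146]), 'qvel': array([ 0.001, -0.001, -0.   , -0.001, -0.   , -0.001]), 'joint_efforts': array([ -0.   , -43.114, -24.447,   0.072,   0.048,  -0.   ]), 'tool_pos': array([0.215, 0.479, 0.227]), 'tool_rot': array([ 3.142, -0.   ,  1.149]), 'contact_force': array([-0.221,  0.277,  0.102]), 'torque': array([ 0.031, -0.049,  0.016]), 'opening': 0.09201587029265265}
```

View pics/top0.png

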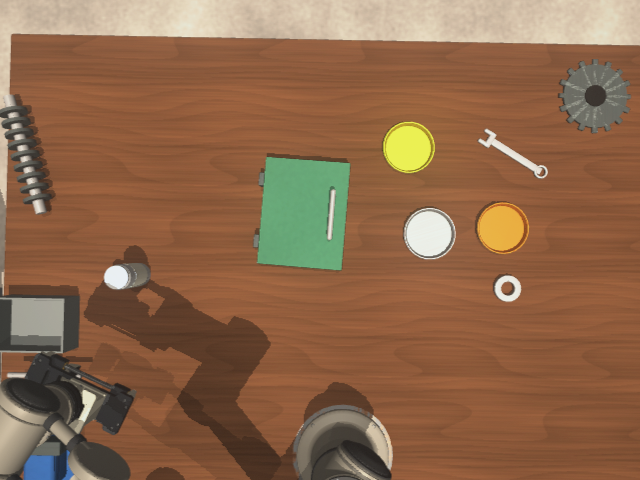

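View pics/side0.png

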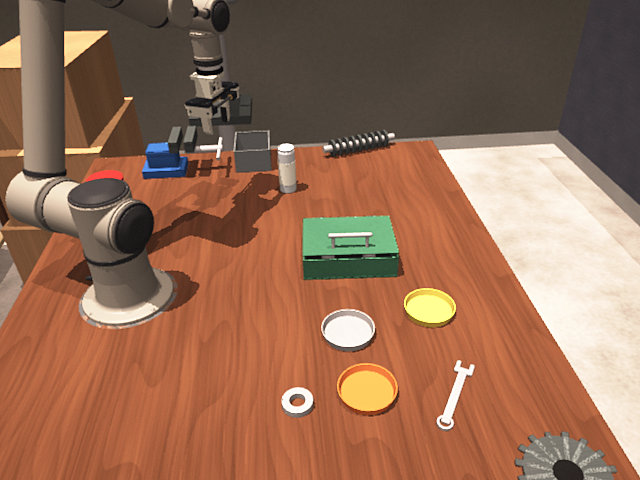

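Run:
```python
from h import *
np.set_printoptions(precision=4,suppress=True)
C={n:read_camera(n) for n in("top","side")}
P=lambda n,t:nets.tip_of(C[n],t)
print("handle",tri(C["top"],P("top","lid_handle")[0]["pixel"],C["side"],P("side","lid_handle")[0]["pixel"]),onz(C["top"],P("top","lid_handle")[0]["pixel"],.101))
print("hinge",tri(C["top"],P("top","lid_hinge")[0]["pixel"],C["side"],P("side","lid_hinge")[0]["pixel"]),onz(C["top"],P("top","lid_hinge")[0]["pixel"],.062))
for n in C:
    for r in P(n,"dish"): print(n,"dish",r["pixel"],onz(C[n],r["pixel"],0))
c=C["top"]
for r in nets.regions_of(c,"lid_hinge")[:2]:
    m=r["region"].astype(np.uint8); cnt=max(cv2.findContours(m,0,1)[0],key=cv2.contourArea)
    b=cv2.boxPoints(cv2.minAreaRect(cnt)); print("lid",m.sum(),r["score"]); print(np.array([onz(c,p,.066) for p in b]))
for r in nets.regions_of(c,"dish"):
    v,u=np.nonzero(r["region"]); rr=r["region"]; print("dish reg",r["score"],rr.sum(),u.min(),u.max(),v.min(),v.max(),c["img"][rr].mean(0), onz(c,((u.min()+u.max())/2,(v.min()+v.max())/2),.02))
```

```text
handle (array([0.5514, 0.0354, 0.1038]), np.float64(0.005451644692354424)) [0.5488 0.0358 0.101 ]
hinge (array([0.5667, 0.1898, 0.0545]), np.float64(0.014191634073099547)) [0.5732 0.1882 0.062 ]
top dish [500.3, 225.0] [ 0.5424 -0.3627  0.    ]
top dish [407.5, 145.4] [ 0.7263 -0.1418  0.    ]
top dish [429.4, 232.2] [ 0.5226 -0.1962  0.    ]
side dish [366.3, 389.6] [ 0.5338 -0.358  -0.    ]
side dish [348.0, 332.9] [ 0.5184 -0.1946  0.    ]
side dish [429.1, 310.0] [ 0.7191 -0.1415  0.    ]
lid 8964 0.94
[[ 0.443   0.1987  0.066 ]
 [ 0.6864  0.1832  0.066 ]
 [ 0.6739 -0.0059  0.066 ]
 [ 0.4305  0.0103  0.066 ]]
dish reg 0.65 2070 478 528 202 253 [221.658  160.7043  62.1686] [ 0.5358 -0.3635  0.02  ]
dish reg 0.63 2005 404 454 209 258 [217.6823 218.6035 210.7546] [ 0.519  -0.1921  0.02  ]
dish reg 0.63 2079 384 434 122 172 [223.8456 223.8307  76.6359] [ 0.7191 -0.143   0.02  ]
```

Seen so far (2 viewed). In the top view the green case is at about (305,213) with its handle bar at about (331,214). There are three dish candidates: white/steel (430,233), yellow (409,147) and orange (502,228). The white/steel one fits "steel parts dish", since the other two are coloured look-alikes. I'll confirm it in a crop while measuring the bar.

```bash
cat >> h.py <<'E'
from scipy.spatial.transform import Rotation as Ro
np.set_printoptions(precision=4,suppress=True)
def pose():
    s=robot.observe(); return np.array(s["tool_pos"]),Ro.from_euler("xyz",s["tool_rot"])
def rows(P0,R0,Ps,Rs,nd=4):
    """rows through the poses, tracking rounding"""
    T=[];W=[];P,R=P0.copy(),R0
    for p,r in zip(Ps,Rs):
        t=np.round(R.inv().apply(p-P),nd); w=np.round((R.inv()*r).as_rotvec(),nd)
        P=P+R.apply(t);R=R*Ro.from_rotvec(w);T.append(t.tolist());W.append(w.tolist())
    return T,W
def line(P1,R1,n,nd=4):
    P,R=pose(); d=(R.inv()*R1).as_rotvec(); P1=np.array(P1)
    T,W=rows(P,R,[P+(P1-P)*i/n for i in range(1,n+1)],[R*Ro.from_rotvec(d*i/n) for i in range(1,n+1)],nd)
    print("T",T);print("W",W)
def down(yaw,tilt=0,ax=None):
    R=Ro.from_euler("xyz",[np.pi,0,yaw])
    return R if ax is None else Ro.from_rotvec(np.array(ax)*tilt)*R
E
python3 - <<'E'
from h import *
c=read_camera("top")
reg=nets.regions_of(c,"lid_hinge")[0]["region"]
hsv=cv2.cvtColor(c["img"],cv2.COLOR_RGB2HSV)
m=np.zeros(reg.shape,np.uint8); m[165:260,315:345]=((hsv[165:260,315:345,1]<60)&(hsv[165:260,315:345,2]>120))
v,u=np.nonzero(m); b=cv2.boxPoints(cv2.minAreaRect(np.c_[u,v].astype(np.float32)))
print(len(u)); print(np.array([onz(c,p,.104) for p in b])); print(np.array([onz(c,p,.104) for p in b]).mean(0))
cv2.imwrite("pics/crop1.png",cv2.resize(c["img"][110:310,220:560,::-1],None,fx=2.3,fy=2.3,interpolation=cv2.INTER_CUBIC))
line([.555,.034,.20],down(1.504),16,4)
E
```

```text
277
[[0.5011 0.0445 0.104 ]
 [0.6105 0.0378 0.104 ]
 [0.6097 0.0254 0.104 ]
 [0.5004 0.0322 0.104 ]]
[0.5554 0.035  0.104 ]
T [[-0.0167, 0.0308, 0.0017], [-0.0173, 0.0304, 0.0016], [-0.018, 0.03, 0.0017], [-0.0187, 0.0296, 0.0017], [-0.0194, 0.0292, 0.0017], [-0.0199, 0.0287, 0.0016], [-0.0207, 0.0283, 0.0017], [-0.0212, 0.0278, 0.0017], [-0.0218, 0.0274, 0.0016], [-0.0225, 0.0268, 0.0017], [-0.023, 0.0264, 0.0017], [-0.0236, 0.0258, 0.0017], [-0.0242, 0.0253, 0.0016], [-0.0248, 0.0248, 0.0017], [-0.0252, 0.0242, 0.0017], [-0.0259, 0.0237, 0.0017]]
W [[0.0, -0.0, -0.0222], [0.0, -0.0, -0.0222], [0.0, -0.0, -0.0222], [0.0, -0.0, -0.0222], [0.0, -0.0, -0.0221], [0.0, -0.0, -0.0222], [0.0, -0.0, -0.0222], [0.0, -0.0001, -0.0222], [0.0, 0.0, -0.0222], [0.0, 0.0, -0.0222], [0.0, 0.0, -0.0222], [0.0, 0.0, -0.0222], [0.0, 0.0, -0.0222], [0.0, 0.0, -0.0222], [0.0, 0.0, -0.0221], [0.0, 0.0, -0.0222]]
```

View pics/crop1.png

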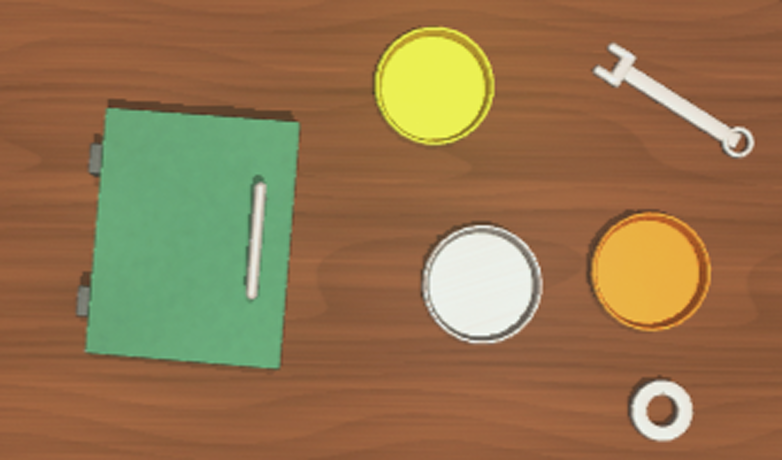

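The crop confirms it: the steel dish is the plain grey-white one at (430,233), distinct from the yellow and orange ones. The bar is at (0.5555, 0.035), direction -0.06 rad. I'm moving above the handle.

Call:
carry_out:
  translation:
    - [-0.0167,0.0308,0.002]
    - [-0.0173,0.0304,0.002]
    - [-0.018,0.03,0.002]
    - [-0.0187,0.0296,0.002]
    - [-0.0194,0.0292,0.002]
    - [-0.02,0.0287,0.002]
    - [-0.0207,0.0283,0.002]
    - [-0.0212,0.0278,0.002]
    - [-0.0218,0.0274,0.002]
    - [-0.0225,0.0268,0.002]
  turn:
    - [0,0,-0.0222]
    - [0,0,-0.0222]
    - [0,0,-0.0222]
    - [0,0,-0.0222]
    - [0,0,-0.0222]
    - [0,0,-0.0222]
    - [0,0,-0.0222]
    - [0,0,-0.0222]
    - [0,0,-0.0222]
    - [0,0,-0.0222]
  gripper: [-1,-1,-1,-1,-1,-1,-1,-1,-1,-1]
  squeeze: 20

```text
time: 2.6
tool_pos: [0.4282, 0.1996, 0.2068]
tool_rot: [3.141, -0.0, 1.372]
contact_force: [-0.1, 0.7, -0.4]
opening: 0.0915
```

Call:
carry_out:
  translation:
    - [-0.023,0.0264,0.002]
    - [-0.0236,0.0258,0.002]
    - [-0.0242,0.0253,0.002]
    - [-0.0248,0.0248,0.002]
    - [-0.0252,0.0242,0.002]
    - [-0.0259,0.0237,0.002]
    - [0,0,0]
  turn:
    - [0,0,-0.0222]
    - [0,0,-0.0222]
    - [0,0,-0.0222]
    - [0,0,-0.0222]
    - [0,0,-0.0222]
    - [0,0,-0.0222]
    - [0,0,0]
  gripper: [-1,-1,-1,-1,-1,-1,-1]

```text
time: 3.3
tool_pos: [0.5571, 0.0305, 0.1941]
tool_rot: [3.141, 0.001, 1.501]
contact_force: [-0.2, 0.5, 0.0]
opening: 0.0913
```

Run:
```python
from h import *
print(pose()[0],pose()[1].as_euler("xyz"))
line([.5555,.035,.083],down(1.509),8)
```

```text
[0.5571 0.0305 0.1941] [3.1407 0.0009 1.501 ]
T [[0.0006, -0.0002, 0.0139], [0.0005, -0.0003, 0.0139], [0.0006, -0.0002, 0.0139], [0.0005, -0.0003, 0.0138], [0.0006, -0.0002, 0.0139], [0.0005, -0.0002, 0.0139], [0.0006, -0.0003, 0.0139], [0.0005, -0.0002, 0.0139]]
W [[0.0001, 0.0001, -0.001], [0.0001, 0.0001, -0.001], [0.0001, 0.0002, -0.001], [0.0001, 0.0001, -0.001], [0.0002, 0.0001, -0.001], [0.0001, 0.0001, -0.001], [0.0001, 0.0001, -0.001], [0.0001, 0.0001, -0.001]]
```

Call:
carry_out:
  translation:
    - [0.0005,0,0.014]
    - [0.0005,0,0.014]
    - [0.0005,0,0.014]
    - [0.0005,0,0.014]
    - [0.0005,0,0.014]
    - [0.0005,0,0.014]
    - [0.0005,0,0.014]
    - [0.0005,0,0.013]
    - [0,0,0]
  turn:
    - [0,0,-0.001]
    - [0,0,-0.001]
    - [0,0,-0.001]
    - [0,0,-0.001]
    - [0,0,-0.001]
    - [0,0,-0.001]
    - [0,0,-0.001]
    - [0,0,-0.001]
    - [0,0,0]
  gripper: [-1,-1,-1,-1,-1,-1,-1,-1,-1]

```text
time: 4.2
tool_pos: [0.5539, 0.0384, 0.0821]
tool_rot: [-3.138, -0.0, 1.512]
contact_force: [0.1, 0.1, -0.2]
opening: 0.092
```

Call:
carry_out:
  translation:
    - [0,0,0]
    - [0,0,0]
    - [0,0,0]
    - [0,0,0]
    - [0,0,0]
    - [0,0,0]
    - [0,0,0]
    - [0,0,0]
  turn:
    - [0,0,0]
    - [0,0,0]
    - [0,0,0]
    - [0,0,0]
    - [0,0,0]
    - [0,0,0]
    - [0,0,0]
    - [0,0,0]
  gripper: [1,1,1,1,1,1,1,1]

```text
time: 5.0
tool_pos: [0.5553, 0.0379, 0.0837]
tool_rot: [3.142, -0.0, 1.512]
contact_force: [0.3, 0.3, -0.2]
opening: 0.0321
```

```bash
cat > arc.py <<'E'
from h import *
import sys
# plan arc for lid: th0 -> th1, n rows; tool tilt = k*th
ex=np.array([.062,.998,0]);ex/=np.linalg.norm(ex);ez=np.array([0,0,1.]);ax=np.cross(ez,ex) # case y
def bar(H,th): # handle rel hinge
    a=.2391+th; return H+.16468*(-np.cos(a)*ex+np.sin(a)*ez)
def tilt(th,k): return Ro.from_rotvec(ax*th*k)*down(1.509)
def plan(H,off,th0,th1,n,k):
    """off: grasp point minus bar in tool frame at th0"""
    P,R=pose(); ths=np.linspace(th0,th1,n+1)[1:]; Rs=[tilt(t,k) for t in ths]
    Ps=[bar(H,t)+r.apply([off[0],0,off[2]+.019]) for t,r in zip(ths,Rs)]
    return rows(P,R,Ps,Rs)
E
python3 - <<'E'
from arc import *
s=robot.observe();print(s["tool_pos"],s["contact_force"],s["torque"],s["opening"])
P,R=pose(); G=P-R.apply([0,0,.019]); print("grasp",G)
# hinge from grasp x/y
H=np.array([G[0],G[1],0])+.16*ex; H[2]=.062; print("H",H)
off=R.inv().apply(G-bar(H,0)); print("off",off)
T,W=plan(H,off,0,1.8,36,.3)
for t,w in zip(T,W): print(t,w)
print(ax)
E
```

```text
[0.5553 0.0379 0.0837] [ 0.3153  0.3049 -0.2312] [ 0.0556 -0.0113 -0.0055] 0.032062472419836785
grasp [0.5553 0.0379 0.1027]
H [0.5652 0.1976 0.062 ]
off [-0.     -0.     -0.0017]
[0.0019, 0.0, -0.0079] [0.0, -0.0151, 0.0032]
[0.0022, 0.0, -0.0079] [0.0, -0.015, -0.0]
[0.0024, 0.0, -0.0078] [0.0, -0.015, -0.0]
[0.0027, 0.0, -0.0077] [0.0, -0.015, -0.0]
[0.003, 0.0, -0.0076] [0.0, -0.015, -0.0]
[0.0032, 0.0, -0.0074] [0.0001, -0.015, -0.0]
[0.0035, 0.0, -0.0073] [-0.0, -0.015, -0.0]
[0.0038, 0.0, -0.0072] [-0.0, -0.015, -0.0]
[0.004, 0.0, -0.0071] [-0.0, -0.015, -0.0]
[0.0042, 0.0, -0.0069] [-0.0, -0.015, -0.0]
[0.0045, 0.0, -0.0067] [-0.0, -0.015, -0.0]
[0.0047, 0.0, -0.0066] [-0.0, -0.015, -0.0]
[0.005, 0.0, -0.0063] [-0.0, -0.015, -0.0]
[0.0051, 0.0, -0.0062] [-0.0, -0.015, -0.0]
[0.0054, 0.0, -0.006] [-0.0, -0.015, -0.0]
[0.0056, 0.0, -0.0058] [-0.0, -0.015, -0.0]
[0.0058, 0.0, -0.0056] [-0.0, -0.015, 0.0]
[0.006, 0.0, -0.0054] [-0.0, -0.015, 0.0]
[0.0061, 0.0, -0.0052] [0.0, -0.015, 0.0]
[0.0064, 0.0, -0.0049] [0.0, -0.015, 0.0]
[0.0065, 0.0, -0.0047] [0.0, -0.015, 0.0]
[0.0066, 0.0, -0.0045] [0.0, -0.015, -0.0]
[0.0068, 0.0, -0.0042] [0.0, -0.015, -0.0]
[0.007, 0.0, -0.0039] [0.0, -0.015, -0.0]
[0.0071, 0.0, -0.0037] [0.0, -0.015, -0.0]
[0.0072, 0.0, -0.0035] [0.0, -0.015, -0.0]
[0.0073, 0.0, -0.0032] [0.0, -0.015, -0.0]
[0.0075, 0.0, -0.0029] [0.0, -0.015, -0.0]
[0.0075, 0.0, -0.0026] [0.0, -0.015, -0.0]
[0.0076, 0.0, -0.0024] [0.0, -0.015, -0.0]
[0.0078, 0.0, -0.0021] [0.0, -0.015, -0.0]
[0.0077, 0.0, -0.0018] [0.0, -0.015, -0.0]
[0.0079, 0.0001, -0.0015] [0.0001, -0.015, -0.0]
[0.0078, -0.0, -0.0013] [-0.0, -0.015, -0.0]
[0.008, -0.0, -0.0009] [-0.0, -0.015, -0.0]
[0.0079, -0.0, -0.0007] [-0.0, -0.015, -0.0]
[-0.9981  0.062   0.    ]
```

Call:
carry_out:
  translation:
    - [0,0,0]
    - [0,0,0]
    - [0,0,0]
    - [0,0,0]
    - [0,0,0]
    - [0,0,0]
  turn:
    - [0,0,0]
    - [0,0,0]
    - [0,0,0]
    - [0,0,0]
    - [0,0,0]
    - [0,0,0]
  gripper: [1,1,1,1,1,1]

```text
time: 5.6
tool_pos: [0.5551, 0.0348, 0.0838]
tool_rot: [-3.141, 0.004, 1.512]
contact_force: [-1.5, -13.8, 0.9]
opening: 0.0101
```

Run:
```python
from h import *
s=robot.observe();print(s["tool_pos"],s["contact_force"],s["torque"],s["opening"])
```

```text
[0.5551 0.0348 0.0838] [ -1.5145 -13.7926   0.9259] [-2.0941  0.273   0.0277] 0.010138151905778346
```

Call:
carry_out:
  translation:
    - [-0.0015,0,0]
    - [-0.002,0,0]
    - [0,0,0]
    - [0.0019,0,-0.008]
    - [0.0022,0,-0.0079]
    - [0.0024,0,-0.0078]
    - [0.0027,0,-0.0077]
    - [0.003,0,-0.0076]
  turn:
    - [0,0,0]
    - [0,0,0]
    - [0,0,0]
    - [0,-0.015,0]
    - [0,-0.015,0]
    - [0,-0.015,0]
    - [0,-0.015,0]
    - [0,-0.015,0]
  gripper: [1,1,1,1,1,1,1,1]

```text
time: 6.4
tool_pos: [0.556, 0.0494, 0.1217]
tool_rot: [-3.142, 0.074, 1.513]
contact_force: [5.0, 8.1, -11.1]
opening: 0.0101
```

Run:
```python
from arc import *
s=robot.observe();print(s["tool_pos"],s["tool_rot"],s["contact_force"],s["torque"],s["opening"])
P,R=pose(); G=P-R.apply([0,0,.019]); H=np.array([.5652,.1945,.062]); d=(G-H); print("lid",np.arctan2(d[2],-d@ex)-.2391,np.hypot(d[2],d@ex), (R*down(1.509).inv()).as_rotvec())
```

```text
[0.556  0.0494 0.1217] [-3.1415  0.074   1.5126] [  5.0046   8.077  -11.1476] [ 1.1739 -0.7853  0.0934] 0.010092445740204596
lid 0.26095189145109343 0.1640635110031225 [-0.0739  0.0045  0.0036]
```

Call:
carry_out:
  translation:
    - [0.0037,0,-0.0074]
    - [0.004,0,-0.0073]
    - [0.004,0,-0.0072]
    - [0.004,0,-0.0071]
    - [0.0042,0,-0.0069]
    - [0.0045,0,-0.0067]
    - [0.0047,0,-0.0066]
    - [0.005,0,-0.0063]
    - [0.0051,0,-0.0062]
    - [0.0054,0,-0.006]
  turn:
    - [0,-0.015,0]
    - [0,-0.015,0]
    - [0,-0.015,0]
    - [0,-0.015,0]
    - [0,-0.015,0]
    - [0,-0.015,0]
    - [0,-0.015,0]
    - [0,-0.015,0]
    - [0,-0.015,0]
    - [0,-0.015,0]
  gripper: [1,1,1,1,1,1,1,1,1,1]

```text
time: 7.4
tool_pos: [0.5595, 0.1031, 0.1804]
tool_rot: [-3.141, 0.223, 1.513]
contact_force: [9.5, 5.5, -20.2]
opening: 0.0101
```

```bash
cat > chk.py <<'E'
from arc import *
s=robot.observe();print(s["tool_pos"],s["tool_rot"],s["contact_force"],s["torque"],s["opening"])
P,R=pose(); G=P-R.apply([0,0,.019]); H=np.array([.5652,.1945,.062]); d=(G-H); print("lid",np.arctan2(d[2],-d@ex)-.2391,np.hypot(d[2],d@ex), (R*down(1.509).inv()).as_rotvec())
E
python3 chk.py
```

```text
[0.5595 0.1031 0.1804] [-3.1412  0.2233  1.5134] [  9.5365   5.4953 -20.221 ] [ 1.6098 -1.464   0.3192] 0.010122146527456286
lid 0.7640554768620159 0.1624173380899772 [-0.2229  0.0137  0.0043]
```

Call:
carry_out:
  translation:
    - [0.0063,0.0005,-0.0051]
    - [0.0065,0.0005,-0.0049]
    - [0.0067,0.0005,-0.0047]
    - [0.006,0,-0.0052]
    - [0.0063,0,-0.005]
    - [0.0065,0,-0.0048]
    - [0.0066,0,-0.0046]
    - [0.0067,0,-0.0045]
    - [0.0068,0,-0.0042]
    - [0.007,0,-0.0039]
  turn:
    - [0,-0.015,0]
    - [0,-0.015,0]
    - [0,-0.015,0]
    - [0,-0.015,0]
    - [0,-0.015,0]
    - [0,-0.015,0]
    - [0,-0.015,0]
    - [0,-0.015,0]
    - [0,-0.015,0]
    - [0,-0.015,0]
  gripper: [1,1,1,1,1,1,1,1,1,1]

```text
time: 8.4
tool_pos: [0.5644, 0.1773, 0.2058]
tool_rot: [-3.137, 0.377, 1.514]
contact_force: [3.9, -1.8, -32.4]
opening: 0.0102
```

```bash
python3 chk.py
```

```text
[0.5644 0.1773 0.2058] [-3.1373  0.3766  1.5137] [  3.9025  -1.7964 -32.4286] [ 1.7038 -0.7818  0.2963] 0.010238793787419338
lid 1.2683851689296508 0.1618327488784449 [-0.3757  0.0266  0.0038]
```

Call:
carry_out:
  translation:
    - [0.0075,0,-0.0025]
    - [0.0076,0,-0.0023]
    - [0.0077,0,-0.002]
    - [0.0078,0,-0.0017]
    - [0.0075,0,-0.0026]
    - [0.0076,0,-0.0024]
    - [0.0078,0,-0.0021]
    - [0.0077,0,-0.0018]
  turn:
    - [0,-0.015,0]
    - [0,-0.015,0]
    - [0,-0.015,0]
    - [0,-0.015,0]
    - [0,-0.015,0]
    - [0,-0.015,0]
    - [0,-0.015,0]
    - [0,-0.015,0]
  gripper: [1,1,1,1,1,1,1,1]

```text
time: 9.2
tool_pos: [0.5685, 0.2382, 0.1982]
tool_rot: [-3.14, 0.499, 1.511]
contact_force: [1.4, -11.9, -27.4]
opening: 0.0103
```

```bash
python3 chk.py
```

```text
[0.5685 0.2382 0.1982] [-3.1396  0.4994  1.5114] [  1.352  -11.8879 -27.4488] [ 0.5034 -0.4583  0.1368] 0.01030817996783102
lid 1.6653165407587944 0.16175784104752353 [-0.4983  0.0322  0.0018]
```

Call:
carry_out:
  translation:
    - [0.006,0,0.0]
    - [0.006,0,0.0]
    - [0.005,0,0.0002]
    - [0.005,0,-0.0005]
    - [0.004,0,-0.0003]
    - [0.004,0,-0.0003]
    - [0.004,0,-0.0002]
    - [0,0,0]
  turn:
    - [0,-0.012,0]
    - [0,-0.012,0]
    - [0,-0.01,0]
    - [0,-0.01,0]
    - [0,-0.008,0]
    - [0,-0.008,0]
    - [0,-0.008,0]
    - [0,0,0]
  gripper: [1,1,1,1,1,1,1,1]

```text
time: 10.0
tool_pos: [0.5702, 0.2618, 0.1878]
tool_rot: [3.141, 0.58, 1.503]
contact_force: [-7.4, -33.8, -1.2]
opening: 0.0102
```

```bash
python3 chk.py
```

```text
[0.5702 0.2618 0.1878] [3.1413 0.5796 1.5034] [ -7.4204 -33.7605  -1.1596] [-3.9282  0.8876 -0.3994] 0.010205341861592427
lid 1.8345591397747416 0.16167011901611622 [-0.5784  0.0371 -0.0054]
```

Lid is at its stop (34 N against it). I'm relaxing the push, opening slightly and backing out along the tool axis.

Call:
carry_out:
  translation:
    - [0,0,0]
    - [0,0,0]
    - [-0.003,0,0]
    - [-0.0025,0,0]
    - [0,0,0]
    - [0,0,0]
    - [0,0,0]
    - [0,0,0]
  turn:
    - [0,0,0]
    - [0,0,0]
    - [0,0,0]
    - [0,0,0]
    - [0,0,0]
    - [0,0,0]
    - [0,0,0]
    - [0,0,0]
  gripper: [1,1,1,1,0.6,0.6,0.6,0.6]

```text
time: 10.8
tool_pos: [0.5705, 0.2658, 0.1878]
tool_rot: [3.138, 0.561, 1.511]
contact_force: [-0.5, 0.3, 0.6]
opening: 0.0183
```

```bash
python3 chk.py
```

```text
[0.5705 0.2658 0.1878] [3.1379 0.5614 1.511 ] [-0.4951  0.2564  0.6226] [ 0.3412 -0.0219  0.046 ] 0.018302856283132114
lid 1.8535333202386663 0.16365848565633162 [-0.5606  0.0305  0.003 ]
```

Free of force. Retreating.

Call:
carry_out:
  translation:
    - [0,0,-0.01]
    - [0,0,-0.015]
    - [0,0,-0.02]
    - [0,0,-0.025]
    - [0,0,-0.025]
    - [0,0,-0.025]
    - [0,0,0]
  turn:
    - [0,0,0]
    - [0,0,0]
    - [0,0,0]
    - [0,0,0]
    - [0,0,0]
    - [0,0,0]
    - [0,0,0]
  gripper: [0.6,0.6,0.6,0.6,0.6,0.6,0.6]

```text
time: 11.5
tool_pos: [0.5741, 0.3311, 0.291]
tool_rot: [3.135, 0.559, 1.51]
contact_force: [-0.4, 0.1, -0.1]
opening: 0.0184
```

```bash
python3 chk.py
python3 - <<'E'
from h import *
C={n:read_camera(n) for n in("top","side")}
for n,c in C.items():
    for r in nets.tip_of(c,"weight_a"): print(n,"tip",r["pixel"],r["score"],onz(c,r["pixel"],.007))
    for r in nets.regions_of(c,"weight_a"): print(n,"reg",r["pixel"],r["score"],r["region"].sum(),onz(c,r["pixel"],.055))
    for r in nets.tip_of(c,"lid_handle"): print(n,"hdl",r["pixel"],r["score"])
a=C["top"]["img"][130:310,220:400]; b=C["side"]["img"][170:320,260:440]
cv2.imwrite("pics/two1.png",np.hstack([cv2.resize(a,(400,400)),cv2.resize(b,(400,400))])[:,:,::-1])
E
```

```text
[0.5741 0.3311 0.291 ] [3.1349 0.5586 1.5104] [-0.4238  0.128  -0.0569] [ 0.3175 -0.0291 -0.0462] 0.01837704165407551
lid 1.871784698461731 0.28576831427425087 [-0.5579  0.0276  0.0033]
top tip [315.6, 238.9] 0.72 [0.5023 0.0705 0.007 ]
top reg [314.7, 239.2] 0.71 180 [0.5008 0.0708 0.055 ]
top reg [322.4, 191.4] 0.66 189 [0.609  0.0553 0.055 ]
top hdl [212.5, 202.8] 0.85
side tip [326.2, 260.8] 0.61 [0.4955 0.0705 0.007 ]
side tip [372.5, 263.6] 0.6 [0.6148 0.0439 0.007 ]
side reg [369.2, 251.3] 0.72 194 [0.6029 0.0341 0.055 ]
side reg [325.6, 251.6] 0.56 170 [0.4923 0.0462 0.055 ]
side hdl [344.6, 157.3] 0.73
```

View pics/two1.png

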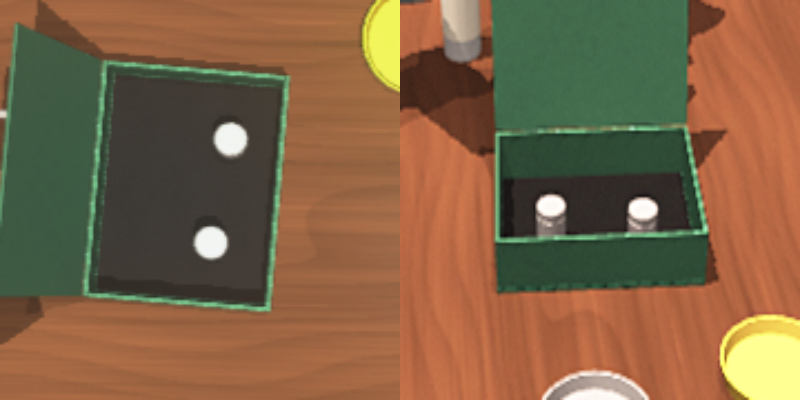

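The crop shows the lid leaning open and both weights standing in the case, with tops at about top-view px (323.5,192.5) and (315,239). I'm refining their positions and planning the move above the near one.

Run:
```python
from arc import *
c=read_camera("top")
hsv=cv2.cvtColor(c["img"],cv2.COLOR_RGB2HSV)
m=np.zeros((480,640),np.uint8); m[160:262,268:342]=((hsv[160:262,268:342,1]<40)&(hsv[160:262,268:342,2]>170))
n,l,st,ce=cv2.connectedComponentsWithStats(m)
for i in range(1,n):
    if st[i,4]>40: print(st[i,2:],ce[i],onz(c,ce[i],.055))
print(robot.observe()["qpos"])
P,R=pose(); R1=down(-.062); d=(R.inv()*R1).as_rotvec(); N=16
Pa=P+[0,-.03,.025]; P1=np.array([.502,.0705,.30])
Ps=[P+(Pa-P)*i/3 for i in (1,2,3)]+[Pa+(P1-Pa)*i/13 for i in range(1,14)]
T,W=rows(P,R,Ps,[R*Ro.from_rotvec(d*i/N) for i in range(1,N+1)],3)
print(T);print(np.round(d/N,4))
```

```text
[ 14  15 169] [323.4675 192.2663] [0.6071 0.0529 0.055 ]
[ 14  14 164] [314.4451 238.7073] [0.5019 0.0714 0.055 ]
[ 0.6062  0.8529  0.5956 -0.484   2.0163 -1.0456]
[[-0.013, 0.001, -0.002], [-0.013, 0.001, -0.002], [-0.012, 0.003, -0.002], [-0.016, 0.001, 0.009], [-0.016, 0.002, 0.009], [-0.016, 0.005, 0.008], [-0.016, 0.006, 0.007], [-0.015, 0.007, 0.007], [-0.014, 0.01, 0.007], [-0.014, 0.01, 0.005], [-0.013, 0.013, 0.005], [-0.012, 0.013, 0.005], [-0.01, 0.015, 0.003], [-0.009, 0.016, 0.003], [-0.008, 0.016, 0.002], [-0.006, 0.017, 0.002]]
[0.0276 0.0276 0.0955]
```

Call:
carry_out:
  translation:
    - [-0.013,0.001,-0.002]
    - [-0.013,0.001,-0.002]
    - [-0.012,0.003,-0.002]
    - [-0.016,0.001,0.009]
    - [-0.016,0.002,0.009]
    - [-0.016,0.005,0.008]
    - [-0.016,0.006,0.007]
    - [-0.015,0.007,0.007]
  turn:
    - [0.0276,0.0276,0.0955]
    - [0.0276,0.0276,0.0955]
    - [0.0276,0.0276,0.0955]
    - [0.0276,0.0276,0.0955]
    - [0.0276,0.0276,0.0955]
    - [0.0276,0.0276,0.0955]
    - [0.0276,0.0276,0.0955]
    - [0.0276,0.0276,0.0955]
  gripper: [0.6,0.6,0.6,0.4,0,-0.1,-0.1,-0.1]

```text
time: 12.75
tool_pos: [0.5457, 0.2103, 0.3082]
tool_rot: [3.019, 0.277, 0.687]
contact_force: [-0.3, 0.3, 0.0]
opening: 0.0493
```

Call:
carry_out:
  translation:
    - [-0.014,0.01,0.007]
    - [-0.014,0.01,0.005]
    - [-0.013,0.013,0.005]
    - [-0.012,0.013,0.005]
    - [-0.01,0.015,0.003]
    - [-0.009,0.016,0.003]
    - [-0.008,0.016,0.002]
    - [-0.006,0.017,0.002]
    - [0,0,0]
  turn:
    - [0.0276,0.0276,0.0955]
    - [0.0276,0.0276,0.0955]
    - [0.0276,0.0276,0.0955]
    - [0.0276,0.0276,0.0955]
    - [0.0276,0.0276,0.0955]
    - [0.0276,0.0276,0.0955]
    - [0.0276,0.0276,0.0955]
    - [0.0276,0.0276,0.0955]
    - [0,0,0]
  gripper: [-0.1,-0.1,-0.1,-0.1,-0.1,-0.1,-0.1,-0.1,-0.1]

```text
time: 13.65
tool_pos: [0.5011, 0.0693, 0.3005]
tool_rot: [-3.141, -0.001, -0.066]
contact_force: [-0.4, 0.2, 0.4]
opening: 0.0505
```

Run:
```python
from h import *
s=robot.observe();print(s["tool_pos"],s["tool_rot"],s["opening"],s["qpos"])
line([.502,.071,.08],down(-.062),10)
```

```text
[0.5011 0.0693 0.3005] [-3.1414 -0.0014 -0.0659] 0.05048362237535445 [-0.0144  0.2575  1.4393  0.0001  1.4435  0.0515]
T [[0.0, -0.0002, 0.0221], [0.0001, -0.0001, 0.022], [0.0, -0.0002, 0.0221], [0.0001, -0.0002, 0.022], [0.0001, -0.0002, 0.0221], [0.0, -0.0002, 0.022], [0.0001, -0.0001, 0.0221], [0.0, -0.0002, 0.022], [0.0001, -0.0002, 0.0221], [0.0001, -0.0002, 0.022]]
W [[-0.0, -0.0001, -0.0004], [-0.0, -0.0002, -0.0004], [-0.0001, -0.0001, -0.0004], [0.0, -0.0001, -0.0003], [-0.0, -0.0002, -0.0004], [-0.0, -0.0001, -0.0004], [-0.0001, -0.0002, -0.0004], [0.0, -0.0001, -0.0004], [0.0, -0.0001, -0.0004], [-0.0, -0.0002, -0.0004]]
```

Call:
carry_out:
  translation:
    - [0,-0.0005,0.026]
    - [0,-0.0005,0.026]
    - [0,-0.0005,0.026]
    - [0,0,0.026]
    - [0,0,0.026]
    - [0,0,0.026]
    - [0,0,0.026]
    - [0,0,0.026]
    - [0,0,0.016]
    - [0,0,0]
  turn:
    - [0,0,0]
    - [0,0,0]
    - [0,0,0]
    - [0,0,0]
    - [0,0,0]
    - [0,0,0]
    - [0,0,0]
    - [0,0,0]
    - [0,0,0]
    - [0,0,0]
  gripper: [-0.1,-0.1,-0.1,-0.1,-0.1,-0.1,-0.1,-0.1,-0.1,-0.1]

```text
time: 14.65
tool_pos: [0.5011, 0.0736, 0.074]
tool_rot: [-3.141, 0.004, -0.059]
contact_force: [0.0, 0.2, 0.4]
opening: 0.0505
```

Call:
carry_out:
  translation:
    - [0,0,0.015]
    - [0,0,0.015]
    - [0,0,0.015]
    - [0,0,0.01]
    - [0,0,0.005]
    - [0,0,0]
  turn:
    - [0,0,0]
    - [0,0,0]
    - [0,0,0]
    - [0,0,0]
    - [0,0,0]
    - [0,0,0]
  gripper: [-0.1,-0.1,-0.1,-0.1,-0.1,-0.1]

```text
time: 15.25
tool_pos: [0.5026, 0.0732, 0.016]
tool_rot: [-3.141, -0.0, -0.061]
contact_force: [-0.7, -0.3, -0.1]
opening: 0.0506
```

Call:
carry_out:
  translation:
    - [0,0.001,0]
    - [0,0.001,0]
    - [0,0,0]
    - [0,0,0]
    - [0,0,0]
    - [0,0,0]
  turn:
    - [0,0,0]
    - [0,0,0]
    - [0,0,0]
    - [0,0,0]
    - [0,0,0]
    - [0,0,0]
  gripper: [-0.1,-0.1,1,1,1,1]
  squeeze: 25

```text
time: 15.85
tool_pos: [0.5017, 0.071, 0.0163]
tool_rot: [-3.141, 0.0, -0.061]
contact_force: [-4.5, 0.1, 5.2]
opening: 0.0339
```

Call:
carry_out:
  translation:
    - [0,0,-0.01]
    - [0,0,-0.02]
    - [0,0,-0.02]
    - [0,0,-0.02]
    - [0,0,-0.01]
    - [0,0,0]
    - [0,0,0]
    - [0,0,0]
    - [0,0,0]
  turn:
    - [0,0,0]
    - [0,0,0]
    - [0,0,0]
    - [0,0,0]
    - [0,0,0]
    - [0,0,0]
    - [0,0,0]
    - [0,0,0]
    - [0,0,0]
  gripper: [1,1,1,1,1,1,1,1,1]

```text
time: 16.75
tool_pos: [0.5018, 0.071, 0.0952]
tool_rot: [-3.141, 0.001, -0.061]
contact_force: [0.6, -0.2, -3.9]
opening: 0.0335
```

Call:
carry_out:
  translation:
    - [0,0,0]
    - [0,0,0]
  turn:
    - [0,0,0]
    - [0,0,0]
  gripper: [1,1]

```text
time: 16.95
tool_pos: [0.5021, 0.0709, 0.0957]
tool_rot: [-3.141, -0.0, -0.061]
contact_force: [-0.3, 0.4, -4.2]
opening: 0.0335
```

Run:
```python
from h import *
for i in range(4):
    s=robot.observe();print(s["time"],s["tool_pos"],s["contact_force"],s["torque"],s["joint_efforts"][:3],s["opening"]); 
    if i<3: c=read_camera("side")
save(c,"s2.png")
cv2.imwrite("pics/s2c.png",cv2.resize(c["img"][150:350,240:460,::-1],None,fx=2.5,fy=2.5))
```

```text
16.95 [0.5021 0.0709 0.0957] [-0.3101  0.4288 -4.1976] [-0.1305  0.0708  0.0654] [  0.0003 -45.9083 -20.4556] 0.03348568909276713
17.0 [0.5022 0.071  0.0959] [ 0.5338  0.4996 -3.819 ] [-0.0685  0.0087  0.0244] [ -0.0011 -45.8975 -20.4676] 0.03350018191871164
17.05 [0.5023 0.071  0.0959] [-0.5458  0.3851 -3.3076] [-0.1008  0.0134 -0.0072] [ -0.0028 -45.8971 -20.4791] 0.03359704433818229
17.1 [0.5023 0.071  0.096 ] [ 0.0181 -0.6224 -3.6311] [-0.0933  0.1024  0.0011] [ -0.0026 -45.9012 -20.4896] 0.0337337063904448
```

View pics/s2c.png

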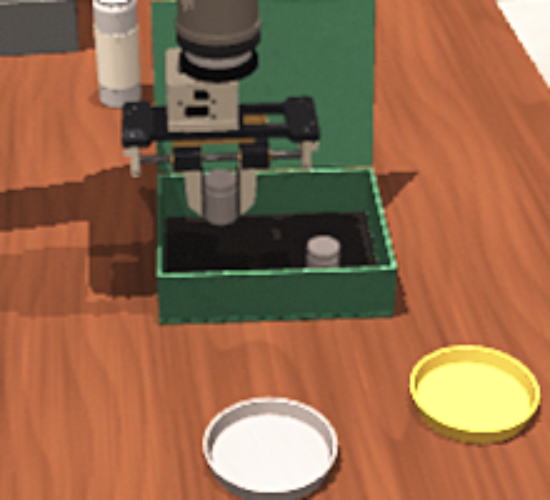

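5 viewed. The near weight is held at crop (220,195), upright, and the other stands at (322,250). The near one reads about 3.8 N, which is above 2.7 N and so likely the heavier. I'm setting it down gently and weighing the other.

Call:
carry_out:
  translation:
    - [0,0,0.015]
    - [0,0,0.02]
    - [0,0,0.02]
    - [0,0,0.01]
    - [0,0,0.006]
    - [0,0,0.005]
    - [0,0,0.003]
    - [0,0,0.001]
    - [0,0,0]
  turn:
    - [0,0,0]
    - [0,0,0]
    - [0,0,0]
    - [0,0,0]
    - [0,0,0]
    - [0,0,0]
    - [0,0,0]
    - [0,0,0]
    - [0,0,0]
  gripper: [1,1,1,1,1,1,1,1,1]

```text
time: 18.0
tool_pos: [0.5027, 0.071, 0.0165]
tool_rot: [-3.141, -0.002, -0.061]
contact_force: [-0.1, 0.2, -3.1]
opening: 0.0334
```

Call:
carry_out:
  translation:
    - [0,0,0]
    - [0,0,0]
    - [0,0,0]
    - [0,0,0]
    - [0,0,-0.01]
    - [0,0,-0.02]
    - [0,0,-0.02]
    - [0,0,-0.02]
    - [0,0,-0.02]
    - [0,0,0]
  turn:
    - [0,0,0]
    - [0,0,0]
    - [0,0,0]
    - [0,0,0]
    - [0,0,0]
    - [0,0,0]
    - [0,0,0]
    - [0,0,0]
    - [0,0,0]
    - [0,0,0]
  gripper: [-0.1,-0.1,-0.1,-0.1,-0.1,-0.1,-0.1,-0.1,-0.1,-0.1]

```text
time: 19.0
tool_pos: [0.5041, 0.071, 0.1092]
tool_rot: [-3.141, -0.007, -0.061]
contact_force: [-0.7, 0.3, 0.6]
opening: 0.0508
```

Run:
```python
from h import *
s=robot.observe();print(s["tool_pos"],s["contact_force"],s["opening"])
line([.607,.053,.106],down(-.062),6)
```

```text
[0.5041 0.071  0.1092] [-0.709   0.2811  0.6424] 0.05081194472642631
T [[0.0173, 0.0019, 0.0007], [0.0173, 0.002, 0.0006], [0.0173, 0.0019, 0.0006], [0.0173, 0.002, 0.0006], [0.0173, 0.0019, 0.0006], [0.0173, 0.0019, 0.0005]]
W [[-0.0001, -0.0011, 0.0001], [-0.0002, -0.0012, 0.0002], [-0.0001, -0.0011, 0.0001], [-0.0002, -0.0011, 0.0002], [-0.0001, -0.0012, 0.0001], [-0.0001, -0.0011, 0.0002]]
```

Call:
carry_out:
  translation:
    - [0.0173,0.002,0]
    - [0.0173,0.002,0]
    - [0.0173,0.002,0]
    - [0.0173,0.002,0]
    - [0.0173,0.002,0]
    - [0.0173,0.0015,0]
    - [0,0,0]
    - [0,0,0]
  turn:
    - [0,0,0]
    - [0,0,0]
    - [0,0,0]
    - [0,0,0]
    - [0,0,0]
    - [0,0,0]
    - [0,0,0]
    - [0,0,0]
  gripper: [-0.1,-0.1,-0.1,-0.1,-0.1,-0.1,-0.1,-0.1]

```text
time: 19.8
tool_pos: [0.6043, 0.0532, 0.1053]
tool_rot: [-3.141, 0.001, -0.061]
contact_force: [-0.3, -0.2, 0.3]
opening: 0.0502
```

Call:
carry_out:
  translation:
    - [0.0015,0,0.02]
    - [0.001,0,0.02]
    - [0,0,0.02]
    - [0,0,0.016]
    - [0,0,0.008]
    - [0,0,0.005]
    - [0,0,0]
    - [0,0,0]
  turn:
    - [0,0,0]
    - [0,0,0]
    - [0,0,0]
    - [0,0,0]
    - [0,0,0]
    - [0,0,0]
    - [0,0,0]
    - [0,0,0]
  gripper: [-0.1,-0.1,-0.1,-0.1,-0.1,-0.1,-0.1,-0.1]

```text
time: 20.6
tool_pos: [0.6081, 0.0531, 0.0179]
tool_rot: [-3.141, -0.002, -0.061]
contact_force: [-0.3, -0.2, 0.0]
opening: 0.0505
```

Call:
carry_out:
  translation:
    - [0,0,0]
    - [0,0,0]
    - [0,0,0]
    - [0,0,0]
    - [0,0,0]
  turn:
    - [0,0,0]
    - [0,0,0]
    - [0,0,0]
    - [0,0,0]
    - [0,0,0]
  gripper: [1,1,1,1,1]

```text
time: 21.1
tool_pos: [0.6078, 0.053, 0.0177]
tool_rot: [-3.141, -0.001, -0.061]
contact_force: [-2.3, -0.7, 6.1]
opening: 0.0337
```

Call:
carry_out:
  translation:
    - [0,0,-0.01]
    - [0,0,-0.02]
    - [0,0,-0.02]
    - [0,0,-0.02]
    - [0,0,-0.01]
    - [0,0,0]
    - [0,0,0]
    - [0,0,0]
    - [0,0,0]
    - [0,0,0]
  turn:
    - [0,0,0]
    - [0,0,0]
    - [0,0,0]
    - [0,0,0]
    - [0,0,0]
    - [0,0,0]
    - [0,0,0]
    - [0,0,0]
    - [0,0,0]
    - [0,0,0]
  gripper: [1,1,1,1,1,1,1,1,1,1]

```text
time: 22.1
tool_pos: [0.6074, 0.053, 0.0964]
tool_rot: [-3.141, 0.001, -0.061]
contact_force: [0.2, 0.8, -2.3]
opening: 0.0333
```

Run:
```python
from h import *
F=[]
for i in range(6):
    s=robot.observe();F.append(s["contact_force"]);c=read_camera("top" if i==5 else "side")
print(s["time"],s["tool_pos"],s["opening"]);print(np.array(F))
for r in nets.tip_of(c,"weight_a"): print(r["pixel"],r["score"],onz(c,r["pixel"],.007))
```

```text
22.35 [0.6077 0.053  0.0971] 0.03348710167622909
[[ 0.1571  0.7603 -2.3489]
 [-0.4912  0.397  -0.8077]
 [-0.4748  0.5464 -2.3124]
 [ 0.2096  0.2346 -1.2468]
 [ 0.2418 -0.0157 -1.9787]
 [ 1.0637 -0.0653 -2.5341]]
```

The far weight reads about 1.9 N against 3.8 N, so it is the lighter. I'm setting it down.

Call:
carry_out:
  translation:
    - [0,0,0.015]
    - [0,0,0.02]
    - [0,0,0.02]
    - [0,0,0.01]
    - [0,0,0.006]
    - [0,0,0.004]
    - [0,0,0.003]
    - [0,0,0.0015]
    - [0,0,0]
  turn:
    - [0,0,0]
    - [0,0,0]
    - [0,0,0]
    - [0,0,0]
    - [0,0,0]
    - [0,0,0]
    - [0,0,0]
    - [0,0,0]
    - [0,0,0]
  gripper: [1,1,1,1,1,1,1,1,1]

```text
time: 23.35
tool_pos: [0.608, 0.053, 0.018]
tool_rot: [-3.141, -0.001, -0.061]
contact_force: [0.2, 0.3, -1.8]
opening: 0.0335
```

Call:
carry_out:
  translation:
    - [0,0,0]
    - [0,0,0]
    - [0,0,0]
    - [0,0,0]
    - [0,0,-0.01]
    - [0,0,-0.02]
    - [0,0,-0.02]
    - [0,0,-0.02]
    - [0,0,-0.02]
    - [0,0,0]
  turn:
    - [0,0,0]
    - [0,0,0]
    - [0,0,0]
    - [0,0,0]
    - [0,0,0]
    - [0,0,0]
    - [0,0,0]
    - [0,0,0]
    - [0,0,0]
    - [0,0,0]
  gripper: [-0.1,-0.1,-0.1,-0.1,-0.1,-0.1,-0.1,-0.1,-0.1,-0.1]

```text
time: 24.35
tool_pos: [0.6096, 0.0529, 0.1114]
tool_rot: [-3.141, -0.007, -0.061]
contact_force: [0.1, -0.3, 0.1]
opening: 0.0504
```

Call:
carry_out:
  translation:
    - [-0.0175,-0.002,0]
    - [-0.0175,-0.002,0]
    - [-0.0175,-0.002,0]
    - [-0.0175,-0.002,0]
    - [-0.0175,-0.002,0]
    - [-0.0175,-0.0015,0]
    - [0,0,0]
    - [0,0,0]
  turn:
    - [0,0,0]
    - [0,0,0]
    - [0,0,0]
    - [0,0,0]
    - [0,0,0]
    - [0,0,0]
    - [0,0,0]
    - [0,0,0]
  gripper: [-0.1,-0.1,-0.1,-0.1,-0.1,-0.1,-0.1,-0.1]

```text
time: 25.15
tool_pos: [0.504, 0.0709, 0.1076]
tool_rot: [-3.141, -0.001, -0.061]
contact_force: [0.7, 0.6, -0.4]
opening: 0.0505
```

Run:
```python
from h import *
c=read_camera("side")
s=robot.observe();print(s["tool_pos"],s["contact_force"],s["opening"])
cv2.imwrite("pics/s3c.png",cv2.resize(c["img"][170:300,260:440,::-1],None,fx=3,fy=3))
for r in nets.tip_of(c,"weight_a"): print(r["pixel"],r["score"],onz(c,r["pixel"],.007))
```

```text
[0.5045 0.0708 0.1077] [ 0.2814 -0.7748 -0.0123] 0.05061930496319693
[370.5, 260.7] 0.65 [0.6117 0.057  0.007 ]
[324.8, 261.8] 0.48 [0.4914 0.0666 0.007 ]
[345.0, 216.5] 0.23 [0.5726 0.2809 0.007 ]
```

View pics/s3c.png

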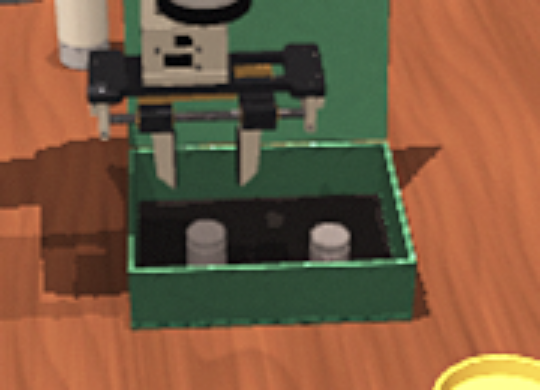

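6 viewed. Both weights stand upright (crop (207,240) and (330,240)), and the open gripper is centred over the near one. Regrasping the heavier.

Call:
carry_out:
  translation:
    - [-0.0015,0,0.02]
    - [0,0,0.02]
    - [0,0,0.02]
    - [0,0,0.016]
    - [0,0,0.009]
    - [0,0,0.006]
    - [0,0,0]
    - [0,0,0]
  turn:
    - [0,0,0]
    - [0,0,0]
    - [0,0,0]
    - [0,0,0]
    - [0,0,0]
    - [0,0,0]
    - [0,0,0]
    - [0,0,0]
  gripper: [-0.1,-0.1,-0.1,-0.1,-0.1,-0.1,-0.1,-0.1]

```text
time: 26.05
tool_pos: [0.5028, 0.071, 0.0171]
tool_rot: [-3.141, -0.002, -0.061]
contact_force: [-0.3, -0.0, 0.3]
opening: 0.0501
```

Call:
carry_out:
  translation:
    - [0,0,0]
    - [0,0,0]
    - [0,0,0]
    - [0,0,0]
    - [0,0,0]
  turn:
    - [0,0,0]
    - [0,0,0]
    - [0,0,0]
    - [0,0,0]
    - [0,0,0]
  gripper: [1,1,1,1,1]
  squeeze: 30

```text
time: 26.55
tool_pos: [0.5026, 0.071, 0.0171]
tool_rot: [-3.141, -0.002, -0.061]
contact_force: [-0.2, -0.3, 6.2]
opening: 0.0335
```

Call:
carry_out:
  translation:
    - [0,0,-0.01]
    - [0,0,-0.02]
    - [0,0,-0.02]
    - [0,0,-0.02]
    - [0,0,-0.02]
    - [0,0,-0.02]
    - [0,0,-0.02]
    - [0,0,-0.013]
    - [0,0,0]
    - [0,0,0]
  turn:
    - [0,0,0]
    - [0,0,0]
    - [0,0,0]
    - [0,0,0]
    - [0,0,0]
    - [0,0,0]
    - [0,0,0]
    - [0,0,0]
    - [0,0,0]
    - [0,0,0]
  gripper: [1,1,1,1,1,1,1,1,1,1]

```text
time: 27.55
tool_pos: [0.5014, 0.0709, 0.1592]
tool_rot: [-3.141, 0.0, -0.061]
contact_force: [0.4, 1.3, -3.9]
opening: 0.0335
```

Run:
```python
from h import *
s=robot.observe();print(s["tool_pos"],s["contact_force"],s["opening"])
line([.520,-.193,.159],down(-.062),10)
```

```text
[0.5014 0.0709 0.1592] [ 0.3901  1.3053 -3.9355] 0.0335346348331852
T [[0.0035, 0.0262, 0.0], [0.0034, 0.0263, 0.0], [0.0035, 0.0262, 0.0], [0.0035, 0.0262, 0.0], [0.0035, 0.0263, 0.0], [0.0034, 0.0262, 0.0], [0.0035, 0.0262, 0.0], [0.0035, 0.0262, 0.0001], [0.0035, 0.0263, -0.0], [0.0035, 0.0262, -0.0]]
W [[-0.0, 0.0, 0.0001], [-0.0001, 0.0001, 0.0001], [-0.0, 0.0, 0.0001], [-0.0001, 0.0001, 0.0001], [-0.0, 0.0, 0.0001], [-0.0, 0.0001, 0.0], [-0.0001, -0.0, 0.0001], [-0.0, 0.0, 0.0001], [-0.0001, 0.0001, 0.0001], [-0.0, 0.0, 0.0001]]
```

Call:
carry_out:
  translation:
    - [0.001,0.01,0]
    - [0.003,0.02,0]
    - [0.004,0.03,0]
    - [0.004,0.03,0]
    - [0.004,0.03,0]
    - [0.004,0.03,0]
    - [0.004,0.03,0]
    - [0.004,0.03,0]
    - [0.004,0.03,0]
    - [0.002,0.015,0]
  turn:
    - [0,0,0]
    - [0,0,0]
    - [0,0,0]
    - [0,0,0]
    - [0,0,0]
    - [0,0,0]
    - [0,0,0]
    - [0,0,0]
    - [0,0,0]
    - [0,0,0]
  gripper: [1,1,1,1,1,1,1,1,1,1]

```text
time: 28.55
tool_pos: [0.5197, -0.1885, 0.1583]
tool_rot: [-3.141, 0.001, -0.063]
contact_force: [0.5, 0.6, -4.5]
opening: 0.0333
```

Call:
carry_out:
  translation:
    - [0.001,0.006,0]
    - [0,0,0]
    - [0,0,0]
    - [0,0,0]
    - [0,0,0]
    - [0,0,0]
    - [0,0,0]
    - [0,0,0]
  turn:
    - [0,0,0]
    - [0,0,0]
    - [0,0,0]
    - [0,0,0]
    - [0,0,0]
    - [0,0,0]
    - [0,0,0]
    - [0,0,0]
  gripper: [1,1,1,1,1,1,1,1]

```text
time: 29.35
tool_pos: [0.5211, -0.1915, 0.1596]
tool_rot: [-3.141, -0.001, -0.061]
contact_force: [-0.5, 0.0, -3.3]
opening: 0.0334
```

Run:
```python
from h import *
C={n:read_camera(n) for n in("top","side")}
s=robot.observe();print(s["time"],s["tool_pos"],s["tool_rot"],s["contact_force"],s["opening"],abs(s["qvel"]).max())
c=C["top"]
for n,c in C.items():
    print(n,[(r["pixel"],r["score"],onz(c,r["pixel"],.007)) for r in nets.tip_of(c,"weight_a")],[(r["pixel"],r["score"]) for r in nets.tip_of(c,"lid_handle")])
a=C["top"]["img"][130:310,220:460]; b=C["side"]["img"][140:380,240:480]
cv2.imwrite("pics/two2.png",np.hstack([cv2.resize(a,(400,300)),cv2.resize(b,(400,400))[:300]])[:,:,::-1])
```

```text
29.45 [ 0.5211 -0.1917  0.1595] [-3.1411 -0.0007 -0.0611] [ 1.054  -0.099  -4.0578] 0.033603442327294564 0.0017733527109624193
top [([325.4, 195.3], 0.55, array([0.6046, 0.0494, 0.007 ]))] [([211.7, 203.4], 0.72)]
side [([346.0, 279.4], 0.62, array([ 0.5374, -0.0129,  0.007 ]))] [([455.2, 391.9], 0.63), ([346.3, 279.4], 0.54)]
```

View pics/two2.png

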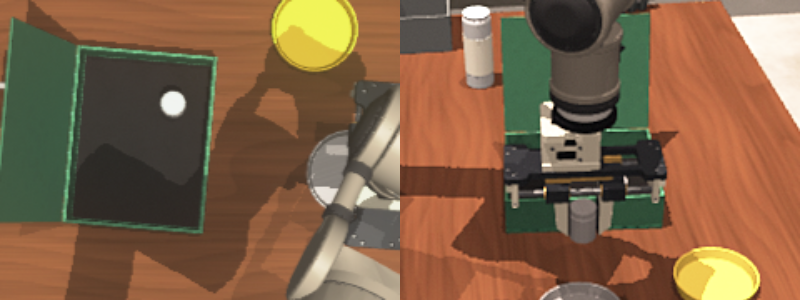

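7 viewed. The lid is still leaning open (handle px (211.7,203.4), unchanged). The lighter weight stands in the case at crop (173,103). The heavier is held upright over the steel dish. Handing in.

```bash
python3 -c "
from cell import robot
print(robot.hand_in())"
```

```text
the job is handed in; nothing more can be done
None
```

I opened the lid to its stop, found the heavier weight by lifting both, and handed in holding it over the steel dish at about 29.5 s. The hand-in itself gives no verdict.

- **Lid:** I stopped when the push force rose to about 34 N against the stop, then eased off and let go. In the last picture its handle was where I left it, within a pixel.
- **Weighing:** the near weight read about 3.8 N and the far one about 1.9 N. The single readings scatter by about 1 N, but the two ranges do not overlap.
- **Lighter weight (far one):** I set it down under grip, and the last picture shows it standing in the case.
- **Heavier weight (near one):** I picked it up again after the lighter one was down. It reads 3.3–4.5 N in the grip. The arm was still, the tool vertical, and the underside was about 0.15 m up, within a few millimetres of the dish centre.

**Checks that disagreed:**
- The lid arc I planned was a few millimetres too large, so up to about 33 N built up while swinging it. I corrected that on the way.
- In the last side view the weight detector placed its mark on the held weight, and the lid-handle detector gave two low-confidence false marks. The top view and the force readings settled both.

I did not reach near the bystanders or the coloured dishes. I did not measure their positions again at the end.

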